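# Hang the parts bin on the counter display and switch its light on

## Robot

A 6-joint arm with a two-finger parallel gripper is mounted at the origin on the work surface. World frame = base frame: x ahead of the robot, y to its left, z up, the work surface at z = 0. Lengths are in m, angles in rad, forces in N, time in s.
With the tool pointing down it reaches from about 0.4 to 0.825 m from the base axis. Payload 7 kg.
Tool frame: the origin (TCP) lies at the very end of the fingers, on their centre line; the grasp point (between the pads) lies 19 mm behind it (tcp_to_grasp is the distance from the TCP to the grasp point, in m); x points along the fingers, z is the direction in which the jaws open and shut, and the axes are right-handed (so a half turn about x gives the same grasp; the last joint's range is limited). The gripper opens to 88 mm and grips with 3 to 60 N. Pads are 19 mm wide; open, the fingers measure 130 mm over their backs; the gripper's body (78 mm by 193 mm) begins 47 mm behind the grasp point.
Start: joints at [-0.952, 0.359, 0.012, 0, -1.224, -0.288], TCP at [0.219, -0.638, 0.227] pointing down, gripper open.
Joint ranges: [-3.07, 3.07], [-1.43, 2.12], [-1.02, 1.25], [-3.03, 1.67], [-3.05, -0], [-3.03, 3.03]. Speed limits (rad/s): [2.39, 2.39, 3.01, 3.14, 3.14, 3.14].

## Interface

Orientations are given as [roll, pitch, yaw] about the fixed x, y, z axes, in that order (R = Rz(yaw) Ry(pitch) Rx(roll)).
In Python, from station import get_state, grab_frame, job_done, tcp_to_grasp gives the robot as it stands. The module is installed in compiled form; this text tells all that it offers.
- The arm moves only by the shell command python3 -m crank 'ROWS' [FORCE]. ROWS is JSON, a list of rows, each a list of 7 numbers: the shift along the tool's x, y, z in m, then the turn, a rotation vector about the tool's x, y, z in rad, then the opening, from 0 (shut) to 1 (fully open). In form: [[x, y, z, wx, wy, wz, fingers], ...]. A call has 1 to 10 rows; each row is the pose to reach, as a shift and turn from the pose commanded when the call began, along the tool's axes at that moment; what a row does not reach only later rows make up. A row lasts 1/8 s, in which the tool goes at most 62.5 mm and 10.7 degrees, less where a joint would pass 70% of its speed; a pose out of reach is approached as far as the arm can. A call with a gripper value outside its range is refused whole. The fingers move at their own pace and stop on an object; FORCE is the grip in N (left out, the last holds). Time passes only in rows, so rows that repeat a pose let the fingers close. It gives the time, the measured TCP pose, the force and the opening at its end, in the units of the state.
- get_state(): the state, without advancing time (a new reading comes with each control period).
- grab_frame(name): name is "scene" or "top"; returns a dict with "pixels" (400x640x3 uint8, red, green, blue), "vfov" (degrees; the focal length in pixels is half the picture's height over the tangent of half this angle, whatever the lens; pixels are square), "cx", "cy" (the principal point, pixels), "extrinsics" (4x4, takes a point from world to camera coordinates). Camera axes: x right, y up, looking along -z (the intrinsics and any distortion apply to the point x, -y, -z); pixel columns grow to the right and rows downward; lengths in m; the calibration is good to about 2 mm. A picture is of the moment at which its call begins. There is no depth.
- job_done(): hands the job in, once; it reports no verdict.
The state is a dict: "t": time; "q": joint angles; "qd": joint speeds; "joint_efforts": joint torques, N m; "eef_pos": TCP position; "ee_rot": TCP orientation; "force": force on the tool from outside, world axes, zero at the start; "moment": the same for the moment, N m; "width": finger opening in m.
Only numpy, scipy, OpenCV 4.12 (cv2) and the standard library are available. Lean on these libraries where they do the work, as an engineer would, in place of code of your own. Each camera call takes 0.05 s, during which the arm holds its last target.

## Task

Get the counter display ready: hang the empty blue bin on the stand so that both brass pins go through the two holes in its back plate and the plate sits right back against the uprights, and let go of it. Then flip the toggle on the stand's foot over to the green mark to switch the display light on. Leave the red spray can standing where it is.

Things in the scene. Friction and masses are not known exactly. Their poses are not given: they have to be found in the camera images.
- stand: Fixed steel stand. Origin on the table below the uprights' front faces, midway; +x: the way the pins point (roughly away from the robot), z up. Foot x -175 to 75, y +-110, 12 mm thick. Uprights 24 wide, 22 deep, at y = +-60, fronts at x = 0, tops at z = 170; white light panel between them to z = 133. Black switch housing 50 x 85 at (-125, 0), top at z = 42 (all mm, stand axes).
- pin_a (a point): Root of the pin on the stand's +y upright: centre of the pin where it leaves the upright's front face, at stand (0, 60, 150) mm. The brass pin is 8 mm thick with a round end, points along the stand's +x tilted 15 degrees upward, and is 40 mm long from this point to its end. Axes as the stand's.
- pin_b (a point): Root of the like pin on the stand's -y upright, at stand (0, -60, 150) mm.
- bin: Loose blue open tray, about 0.35 kg (varies), 70 deep (x), 160 wide (y), 45 high, with a 5 mm back plate 115 high along its -x side. Origin: centre of its underside; +x from plate to tray, z up. The plate's back face is at x = -35. Starts standing on the table, tray side roughly away from the robot. On top of the plate a black grip tab, where it is best held (all mm).
- tab (a point): Centre of the bin's black upright grip tab, to be taken from above: 10 mm thick along the bin's x, 44 mm wide along y; its top is 25 mm above this point, the back plate's top edge 25 mm below it. It lies at (-30, 0, 140) mm in the bin's axes. Axes as the bin's.
- hole_a (a point): Centre of the +y hole in the bin's back plate, at the plate's back face (the face that goes against the uprights). Round through hole 14 mm across; at (-5, +60, -45) mm from tab in the bin's axes. It belongs on pin_a. Hung, the hole's upper edge rests on the pin, so its centre ends about 3 mm below the pin's.
- hole_b (a point): The like -y hole, at (-5, -60, -45) mm from tab. It belongs on pin_b.
- toggle (a joint): Angle of the toggle bat (rad): 0 = off, leaning 0.4 rad to the stand's -y; 0.8 = on, leaning 0.4 rad to its +y, where a green mark lies. Spring-loaded over centre (0.4): pushed past it, it snaps to the other side by itself; 1 to 2 N at the tip is enough. Hinge along the stand's x at (-125, 0, 40) mm.
- toggle_tip (a point): Centre of the white ball (14 mm across) at the end of the toggle bat (9 mm thick), 42 mm from the hinge; about z = 79 mm at rest, 16 mm to the stand's -y of its middle line when off and as far to the +y when on.
- can_red_mid (a point): Middle of a standing red spray can, 60 mm across, 170 mm tall; a bystander, not part of the job.
There are look-alikes about, which are no part of the job. Several things look just like the bin: the one meant starts nearest to the robot's base.

How it is judged:
By the outcome, as a careful person would: the job done as asked, in the order asked, and still so for the second after the job is handed in, with the robot touching nothing.
It also fails if it takes over 54 s, if anything falls off the work surface, if the arm or the gripper's body presses on something with over 40 N, if the wrist force passes 120 N, or if a joint passes its speed limit or range.

## Working session

There is one attempt and no reset: what is moved stays moved. The work goes in short steps, Python scripts to look and compute and a shell command to move; the robot and the scene stay as the last step left them, time stands still between calls to the robot, and variables do not carry over. Pictures are saved under pics/ and viewed, and the job is handed in when it is done.

```bash
mkdir -p pics; python3 - <<'E'
from station import *
import cv2,numpy as np
s=get_state();print({k:np.round(v,3).tolist() for k,v in s.items()},tcp_to_grasp)
for n in("scene","top"):
    f=grab_frame(n);print(n,f["vfov"],f["cx"],f["cy"],np.round(f["extrinsics"],4).tolist(),[k for k in f])
    cv2.imwrite(f"pics/{n}0.png",f["pixels"][:,:,::-1])
    np.savez(f"{n}0.npz",**f)
E
```

```text
{'t': 0.0, 'q': [-0.952, 0.359, 0.011, -0.0, -1.224, -0.288], 'qd': [0.001, -0.001, -0.0, 0.0, 0.001, 0.001], 'joint_efforts': [0.0, -58.273, 29.306, 6.997, 0.007, -0.0], 'eef_pos': [0.219, -0.638, 0.226], 'ee_rot': [0.059, 1.569, 1.96], 'force': [0.14, 0.332, -0.514], 'moment': [-0.005, -0.022, 0.01], 'width': 0.087} 0.0188
scene 50.48657690410116 327.05407800233587 190.4024761983036 [[0.755, 0.6556, -0.0074, -0.5712], [-0.562, 0.6529, 0.5078, 0.1711], [0.3378, -0.3793, 0.8614, -1.3727], [0.0, 0.0, 0.0, 1.0]] ['pixels', 'vfov', 'cx', 'cy', 'extrinsics']
top 54.37228743379291 319.98570229265044 197.4156803228588 [[-0.0292, -0.9996, -0.0038, 0.1829], [0.9943, -0.0294, 0.1029, -0.6179], [-0.1029, -0.0008, 0.9947, -1.2999], [0.0, 0.0, 0.0, 1.0]] ['pixels', 'vfov', 'cx', 'cy', 'extrinsics']
```

View pics/scene0.png

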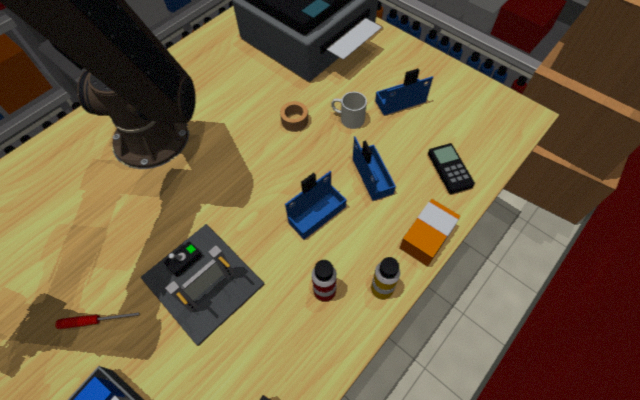

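View pics/top0.png

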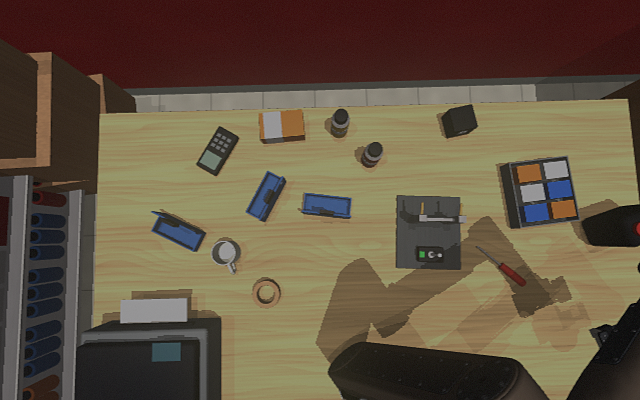

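```bash
cat > h.py <<'E'
import numpy as np,cv2
from scipy.optimize import least_squares
def load(n): return dict(np.load(n))
def K(f):
    fl=200/np.tan(np.radians(float(f["vfov"])/2)); return fl
def proj(f,P):
    P=np.atleast_2d(P);E=f["extrinsics"];c=P@E[:3,:3].T+E[:3,3];fl=K(f)
    return np.c_[f["cx"]+fl*c[:,0]/-c[:,2], f["cy"]-fl*c[:,1]/-c[:,2]]
def ray(f,uv):
    fl=K(f);d=np.array([(uv[0]-f["cx"])/fl,-(uv[1]-f["cy"])/fl,-1.]);R=f["extrinsics"][:3,:3];t=f["extrinsics"][:3,3]
    return -R.T@t,R.T@d
def atz(f,uv,z):
    o,d=ray(f,uv);return o+d*(z-o[2])/d[2]
def tri(fs,uvs):
    A=np.zeros((3,3));b=np.zeros(3);L=[]
    for f,uv in zip(fs,uvs):
        o,d=ray(f,uv);d/=np.linalg.norm(d);M=np.eye(3)-np.outer(d,d);A+=M;b+=M@o;L.append((o,d,M))
    p=np.linalg.solve(A,b);return p,[np.linalg.norm(M@(p-o)) for o,d,M in L]
def crop(f,x0,y0,w,h,k,name):
    im=f["pixels"][y0:y0+h,x0:x0+w,::-1]
    cv2.imwrite("pics/"+name,cv2.resize(im,None,fx=k,fy=k,interpolation=cv2.INTER_CUBIC))
E
python3 - <<'E'
from h import *
s=load("scene0.npz");t=load("top0.npz")
for p in[(180,232),(266,196),(326,206),(428,245),(372,155),(340,123)]:print("top",p,atz(t,p,0.02).round(3), np.linalg.norm(atz(t,p,.02)[:2]).round(3))
for p in[(316,210),(374,172),(404,98)]:print("scene",p,atz(s,p,0.02).round(3))
print(proj(t,[0,0,0]),proj(s,[0,0,0]))
crop(s,270,120,140,130,5,"c_s_bin.png");crop(s,130,220,140,130,5,"c_s_st.png")
crop(t,240,160,130,80,6,"c_t_bin.png");crop(t,380,180,110,100,6,"c_t_st.png")
E
```

```text
top (180, 232) [0.519 0.647 0.02 ] 0.83
top (266, 196) [0.635 0.351 0.02 ] 0.725
top (326, 206) [0.594 0.145 0.02 ] 0.611
top (428, 245) [ 0.451 -0.198  0.02 ] 0.492
top (372, 155) [ 0.768 -0.021  0.02 ] 0.768
top (340, 123) [0.886 0.087 0.02 ] 0.89
scene (316, 210) [0.59  0.144 0.02 ]
scene (374, 172) [0.636 0.354 0.02 ]
scene (404, 98) [0.531 0.654 0.02 ]
[[374.77077501 382.50968933]] [[150.54031523 137.53711712]]
```

View pics/c_s_bin.png

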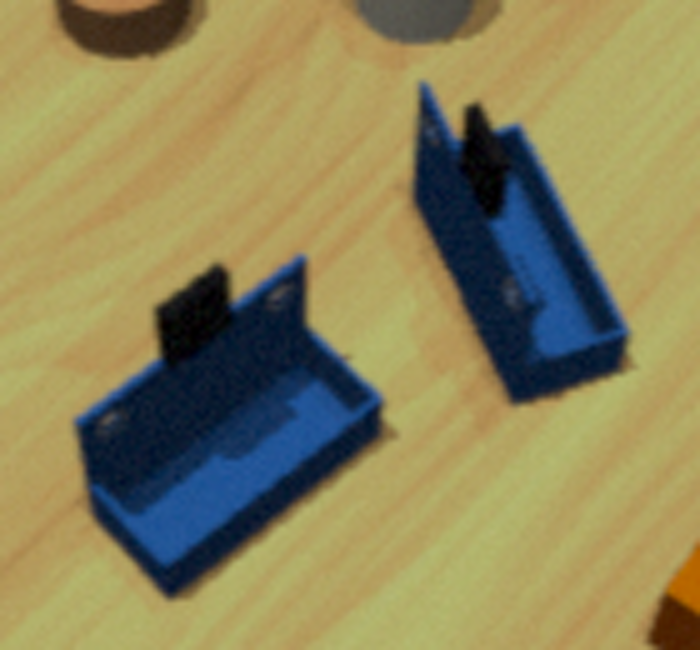

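View pics/c_t_bin.png

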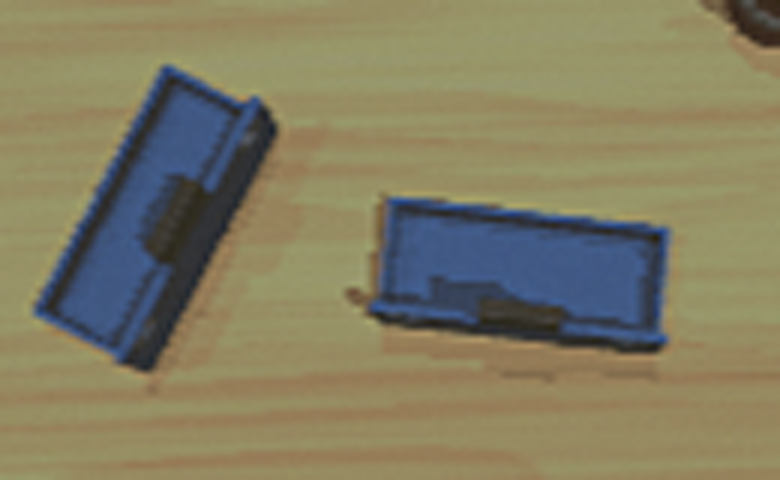

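View pics/c_s_st.png

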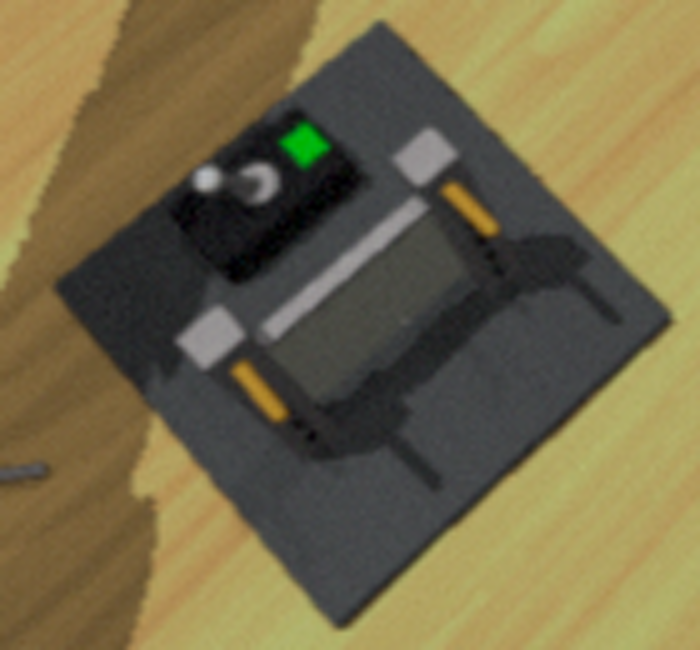

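View pics/c_t_st.png

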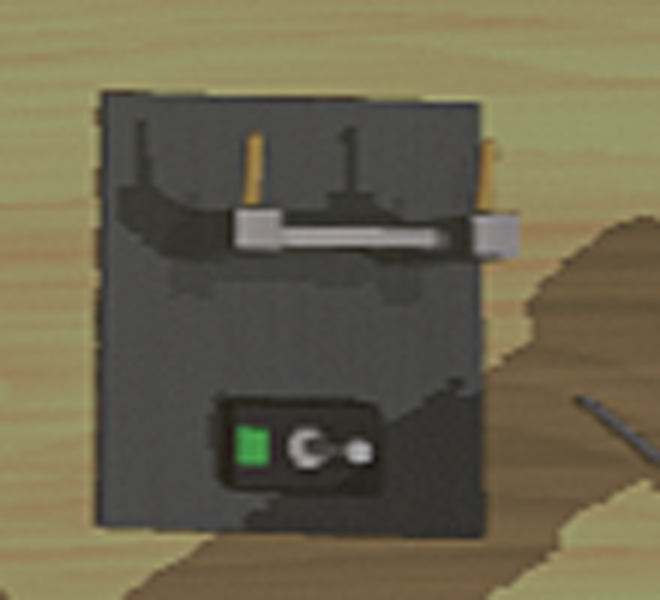

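Look-alike bins are at top (180,232), (266,196) and (326,206), which put them 0.83, 0.73 and 0.61 m from the base. The one meant is the nearest, at top (326,206) / scene (316,205). The enlarged crop confirms it: empty, with the tab up and the plate facing the robot. Next I'll fit the poses.

```bash
cat > fit1.py <<'E'
from h import *
s=load("scene0.npz");t=load("top0.npz")
un=lambda p,k,x0,y0:((p[0]+.5)/k-.5+x0,(p[1]+.5)/k-.5+y0)
def pose(P,v):
    c,n=np.cos(v[2]),np.sin(v[2]);P=np.array(P)/1000.
    return np.c_[v[0]+c*P[:,0]-n*P[:,1],v[1]+n*P[:,0]+c*P[:,1],P[:,2]]
def fit(name,obs,v0):
    def res(v,full=False):
        r=[]
        for f,L in obs:
            r.append(proj(f,pose([a for a,_ in L],v))-np.array([b for _,b in L]))
        return r if full else np.concatenate(r).ravel()
    for sel in (None,0,1):
        o=obs if sel is None else [obs[sel]]
        def rr(v):return np.concatenate([proj(f,pose([a for a,_ in L],v))-np.array([b for _,b in L]) for f,L in o]).ravel()
        q=least_squares(rr,v0,loss="soft_l1",x_scale=[.01,.01,.1]);print(name,sel,q.x.round(4),"rms",np.sqrt((rr(q.x)**2).mean()).round(2))
        if sel is None:
            best=q.x
            for r in res(best,True):print(r.round(1).tolist())
    return best
sb=lambda x,y:un((x,y),5,270,120);tb=lambda x,y:un((x,y),6,240,160)
ss=lambda x,y:un((x,y),5,130,220);ts=lambda x,y:un((x,y),6,380,180)
bin_obs=[(s,[((-32.5,80,115),sb(304,257)),((-32.5,-80,115),sb(77,422)),((35,-80,0),sb(172,597)),((35,-80,45),sb(166,565)),((35,80,45),sb(381,399)),
 ((-25,-22,165),sb(158,310)),((-35,22,165),sb(222,264))]),
 (t,[((35,80,45),tb(388,198)),((35,-80,45),tb(668,230)),((-32.5,80,115),tb(372,310)),((-32.5,-80,115),tb(664,342)),((-30,22,165),tb(481,312)),((-30,-22,165),tb(564,322))])]
st_obs=[(s,[((-175,110,12),ss(381,20)),((75,110,12),ss(671,318)),((75,-110,12),ss(342,628)),((-175,-110,12),ss(56,286)),
 ((-11,60,170),ss(427,156)),((-11,-60,170),ss(211,337)),((38.6,60,160.4),ss(494,233)),((38.6,-60,160.4),ss(283,418)),((-125,-16.4,78.7),ss(207,180))]),
 (t,[((75,110,12),ts(102,92)),((75,-110,12),ts(481,102)),((-175,-110,12),ts(486,537)),((-175,110,12),ts(97,525)),((-11,60,170),ts(258,229)),((-11,-60,170),ts(497,235)),((38.6,60,160.4),ts(256,135)),((38.6,-60,160.4),ts(488,141)),((-125,-16.4,78.7),ts(360,451))])]
if __name__=="__main__":
    b=fit("bin",bin_obs,[.59,.145,0]);st=fit("stand",st_obs,[.5,-.2,0])
    np.savez("poses.npz",b=b,st=st)
    print("cams",ray(s,(0,0))[0],ray(t,(0,0))[0])
    print("tab",pose([[-30,0,140]],b),"pins",pose([[0,60,150],[0,-60,150]],st),"toggle",pose([[-125,-16,79]],st))
E
python3 fit1.py
```

```text
bin None [ 0.5938  0.1429 -0.1394] rms 0.65
[[-0.1, -0.8], [-0.5, -0.1], [-0.7, 0.5], [-0.5, 0.1], [0.3, -0.7], [1.1, 1.7], [-1.1, -1.1]]
[[0.1, 0.1], [0.3, -0.1], [-0.6, -0.3], [0.5, -0.1], [-0.8, -0.5], [-0.3, -0.6]]
bin 0 [ 0.5946  0.1431 -0.1437] rms 0.78
bin 1 [ 0.5929  0.1425 -0.1363] rms 0.36
stand None [ 0.5456 -0.2071 -0.0567] rms 0.5
[[-0.1, -0.8], [0.5, -0.8], [-1.6, 0.3], [-1.6, -0.2], [-0.5, -0.1], [0.1, -0.1], [0.5, 0.1], [0.2, 0.3], [0.4, 0.0]]
[[0.0, -0.2], [0.3, -0.2], [0.2, 0.3], [0.3, 0.5], [0.2, -0.3], [-0.2, -0.2], [-0.3, -0.5], [0.0, -0.5], [-0.6, -0.1]]
stand 0 [ 0.546  -0.2071 -0.0565] rms 0.62
stand 1 [ 0.5452 -0.2071 -0.057 ] rms 0.29
cams [ 0.99107943 -0.25787558  1.09137884] [0.48587231 0.16361425 1.35722498]
tab [[0.56404735 0.1470924  0.14      ]] pins [[ 0.54901386 -0.14719944  0.15      ]
 [ 0.54221012 -0.2670064   0.15      ]] toggle [[ 0.4199059  -0.21598995  0.079     ]]
```

```bash
cat > plan.py <<'E'
from h import *
from station import get_state
from scipy.spatial.transform import Rotation as Ro
def Rdown(yaw): # jaws (tool z) along direction yaw
    z=np.array([np.cos(yaw),np.sin(yaw),0]);x=np.array([0,0,-1.]);return np.c_[x,np.cross(z,x),z]
def cur():
    s=get_state();return np.array(s["eef_pos"]),Ro.from_euler("xyz",s["ee_rot"]).as_matrix(),s
def delta(p,R):
    p0,R0,_=cur();return np.r_[R0.T@(np.array(p)-p0),Ro.from_matrix(R0.T@R).as_rotvec()].round(4)
E
python3 - <<'E'
from plan import *
p0,R0,s=cur();print(R0.round(3).tolist())
z=load("poses.npz");b=z["b"];st=z["st"]
for y in (b[2],b[2]+np.pi):print(delta([.564,.147,.245],Rdown(y)))
can=load("top0.npz");sc=load("scene0.npz")
print("can",tri([can,sc],[(372,147),(325,266)]))
crop(can,320,95,80,80,7,"c_can.png")
E
```

```text
[[-0.001, -0.946, -0.325], [0.001, -0.325, 0.946], [-1.0, 0.0, 0.002]]
[-1.8400e-02 -5.8110e-01  6.3050e-01  2.0409e+00  8.0000e-04 -1.6000e-03]
[-1.8400e-02 -5.8110e-01  6.3050e-01 -1.1007e+00  1.4000e-03  7.0000e-04]
can (array([ 0.75937184, -0.0039014 ,  0.169495  ]), [np.float64(0.003079251881653708), np.float64(0.003079251881653668)])
```

View pics/c_can.png

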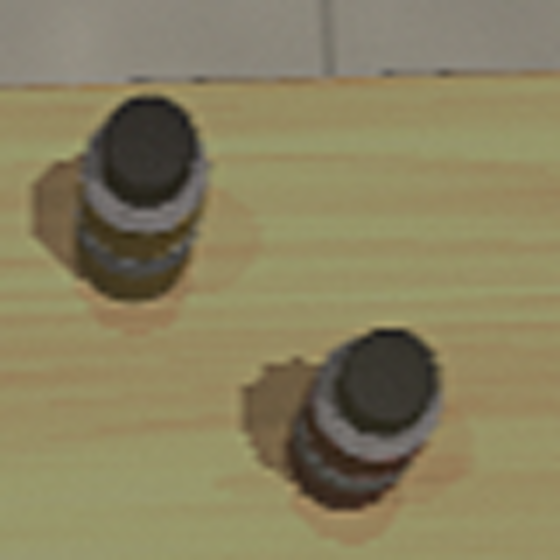

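```bash
python3 -m crank '[[-0.018,-0.581,0.6305,-1.1007,0,0,1],[-0.018,-0.581,0.6305,-1.1007,0,0,1],[-0.018,-0.581,0.6305,-1.1007,0,0,1],[-0.018,-0.581,0.6305,-1.1007,0,0,1],[-0.018,-0.581,0.6305,-1.1007,0,0,1],[-0.018,-0.581,0.6305,-1.1007,0,0,1],[-0.018,-0.581,0.6305,-1.1007,0,0,1],[-0.018,-0.581,0.6305,-1.1007,0,0,1],[-0.018,-0.581,0.6305,-1.1007,0,0,1],[-0.018,-0.581,0.6305,-1.1007,0,0,1]]' 30
cat > d1.py <<'E'
from plan import *
b=load("poses.npz")["b"]
print(delta([.564,.147,.245],Rdown(b[2]+np.pi)),cur()[2]["q"])
E
python3 d1.py
```

```text
t: 1.35
eef_pos: [0.4707, -0.0642, 0.2399]
ee_rot: [-2.665, 1.57, 0.338]
force: [0.9, -0.8, 0.4]
width: 0.0878
[-5.100e-03 -2.221e-01 -6.320e-02  5.000e-04 -3.000e-04  2.000e-04] [ 2.80067020e-01  1.37267991e-02 -3.90718781e-01 -2.41406111e-05
 -1.16596608e+00 -4.19010123e-01]
```

```bash
python3 -m crank '[[-0.005,-0.222,-0.063,0,0,0,1],[-0.005,-0.222,-0.063,0,0,0,1],[-0.005,-0.222,-0.063,0,0,0,1],[-0.005,-0.222,-0.063,0,0,0,1],[-0.005,-0.222,-0.063,0,0,0,1]]'
python3 d1.py
```

```text
t: 1.98
eef_pos: [0.5642, 0.1474, 0.2434]
ee_rot: [0.614, 1.569, -2.664]
force: [-0.6, 0.0, -0.1]
width: 0.088
[-0.0016  0.0005  0.0001  0.0028  0.0014 -0.001 ] [ 5.90595631e-01  1.99005142e-01 -1.69631475e-01 -2.08173748e-04
 -1.20386634e+00 -7.27132373e-01]
```

```bash
python3 - <<'E'
from h import *
from station import grab_frame
f=grab_frame("scene");np.savez("s1.npz",**f);crop(f,230,110,160,140,4,"s1.png")
g=grab_frame("top");np.savez("t1.npz",**g);crop(g,250,150,160,120,4,"t1.png")
E
```

```text
(no output)
```

View pics/s1.png

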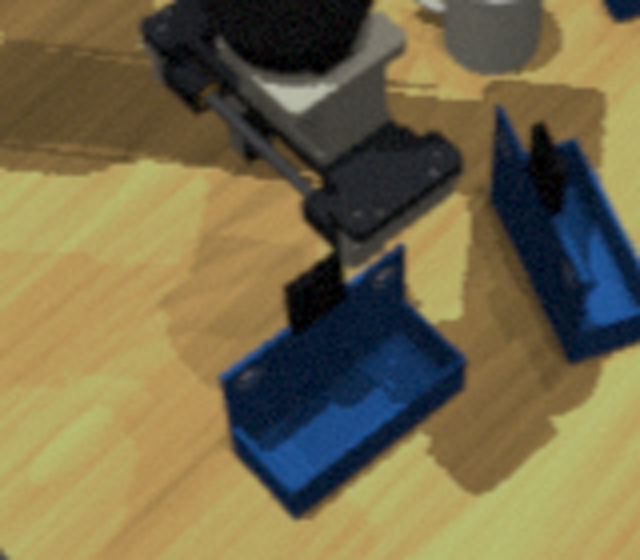

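View pics/t1.png

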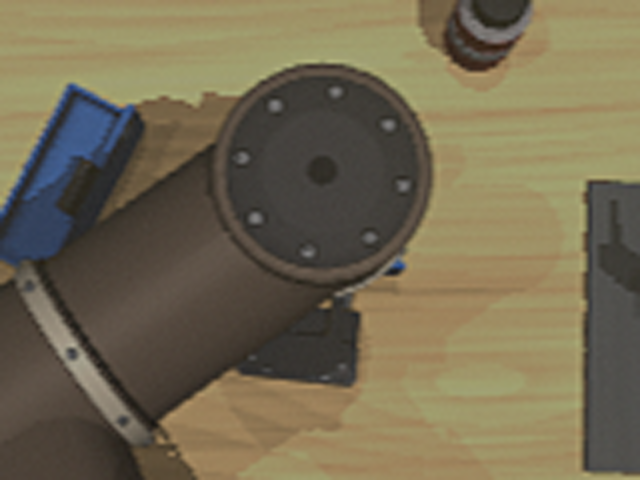

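```bash
python3 - <<'E'
from h import *
from plan import cur
s=load("s1.npz");p,R,_=cur()
for d in(-.055,0,.055):
  print(d,(proj(s,p+R[:,2]*d)[0]-[230,110])*4)
print((proj(s,[.564,.1471,.165])[0]-[230,110])*4)
E
```

```text
-0.055 [360.35883751 258.40683527]
0 [301.22836122 200.90260312]
0.055 [244.49054    145.72522172]
[310.59516509 269.03348257]
```

```bash
python3 -m crank '[[0.06,0,0,0.003,0.001,-0.001,1],[0.10,0,0,0.003,0.001,-0.001,1],[0.1225,0.0005,0,0.003,0.001,-0.001,1],[0.1225,0.0005,0,0.003,0.001,-0.001,1],[0.1225,0.0005,0,0.003,0.001,-0.001,1]]' 30
python3 -m crank '[[0,0,0,0,0,0,0],[0,0,0,0,0,0,0],[0,0,0,0,0,0,0],[0,0,0,0,0,0,0],[0,0,0,0,0,0,0],[0,0,0,0,0,0,0],[0,0,0,0,0,0,0],[0,0,0,0,0,0,0]]' 40; python3 d1.py
```

```text
t: 2.7
eef_pos: [0.5642, 0.144, 0.1236]
ee_rot: [-2.512, 1.568, 0.487]
force: [0.2, -0.2, -0.3]
width: 0.0874
t: 3.7
eef_pos: [0.5636, 0.1443, 0.1222]
ee_rot: [-2.364, 1.569, 0.635]
force: [0.2, -0.2, 0.7]
width: 0.0135
[-1.228e-01 -2.800e-03 -1.000e-04 -2.900e-03 -1.000e-03  1.000e-03] [ 5.86631419e-01  2.95070359e-01 -3.37760342e-01 -8.24798388e-05
 -9.36600677e-01 -7.28880004e-01]
```

```bash
python3 -m crank '[[0,0,0,0,0,0,0],[0,0,0,0,0,0,0],[0,0,0,0,0,0,0],[0,0,0,0,0,0,0]]'; python3 -m crank '[[-0.03,0,0,0,0,0,0],[-0.03,0,0,0,0,0,0],[-0.03,0,0,0,0,0,0]]';  python3 -c "
from plan import *
f=cur()[2];print(f['force'],f['moment'])"
```

```text
t: 4.2
eef_pos: [0.5636, 0.1444, 0.1222]
ee_rot: [-2.356, 1.569, 0.643]
force: [0.2, 0.4, -0.1]
width: 0.0097
t: 4.58
eef_pos: [0.5627, 0.144, 0.1511]
ee_rot: [-0.709, 1.57, 2.29]
force: [-0.1, 0.5, -3.7]
width: 0.0102
[-0.1463456   0.52188335 -3.70363795] [0.01340972 0.27397723 0.00751703]
```

```bash
cat > d2.py <<'E'
from plan import *
import sys
# args: tab position in stand mm (x,y,z)
st=load("poses.npz")["st"]
c,s=np.cos(st[2]),np.sin(st[2])
def tgt(x,y,z,dy=2.7,dz=17.8):
    x,y,z=x/1000,(y-dy)/1000,(z-dz)/1000
    return [st[0]+c*x-s*y,st[1]+s*x+c*y,z]
a=list(map(float,sys.argv[1:4]))
print(delta(tgt(*a),Rdown(st[2]+np.pi)),"tgt",np.round(tgt(*a),4))
E
python3 - <<'E'
from plan import *
print(delta([.62,.147,.195],Rdown(load("poses.npz")["st"][2]+np.pi)))
E
python3 d2.py 70 0 212
```

```text
[-0.0439 -0.0111 -0.0563 -0.0861  0.0006  0.0006]
[-0.0434  0.3466 -0.103  -0.0861  0.0006  0.0006] tgt [ 0.6153 -0.2138  0.1942]
```

```bash
python3 -m crank '[[-0.044,-0.003,-0.015,0,0,0,0],[-0.044,-0.011,-0.056,-0.086,0.0006,0.0006,0],[-0.044,-0.011,-0.056,-0.086,0.0006,0.0006,0],[-0.044,0.03,-0.062,-0.086,0.0006,0.0006,0],[-0.044,0.08,-0.068,-0.086,0.0006,0.0006,0],[-0.044,0.13,-0.074,-0.086,0.0006,0.0006,0],[-0.044,0.18,-0.081,-0.086,0.0006,0.0006,0],[-0.044,0.23,-0.088,-0.086,0.0006,0.0006,0],[-0.044,0.28,-0.095,-0.086,0.0006,0.0006,0],[-0.044,0.32,-0.1,-0.086,0.0006,0.0006,0]]'
python3 d2.py 70 0 212
```

```text
t: 5.82
eef_pos: [0.6155, -0.1883, 0.1942]
ee_rot: [-0.455, 1.569, 2.629]
force: [1.1, 0.8, -4.4]
width: 0.0098
[ 0.      0.0255 -0.0013 -0.0009  0.0013  0.0006] tgt [ 0.6153 -0.2138  0.1942]
```

```bash
python3 -m crank '[[0,0.012,0,0,0.001,0.0006,0],[0,0.0245,-0.001,-0.001,0.001,0.0006,0],[0,0.0245,-0.001,-0.001,0.001,0.0006,0],[0,0.0245,-0.001,-0.001,0.001,0.0006,0]]'
python3 d2.py 70 0 212
python3 - <<'E'
from h import *
from station import grab_frame
f=grab_frame("scene");np.savez("s2.npz",**f);crop(f,120,200,170,140,4,"s2.png")
g=grab_frame("top");np.savez("t2.npz",**g);crop(g,350,140,160,140,4,"t2.png")
E
```

```text
t: 6.32
eef_pos: [0.6168, -0.2103, 0.1958]
ee_rot: [3.133, 1.568, -0.063]
force: [-0.3, -0.2, -3.5]
width: 0.0099
[ 0.0016  0.0036  0.0012  0.0021 -0.0024 -0.    ] tgt [ 0.6153 -0.2138  0.1942]
```

View pics/s2.png

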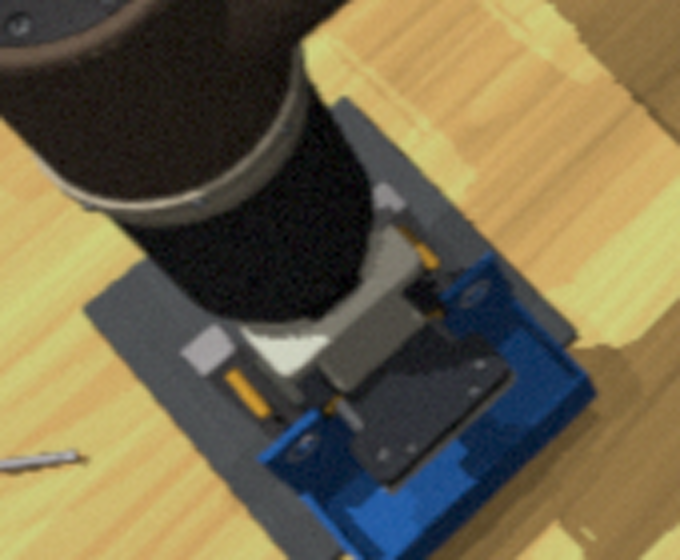

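View pics/t2.png

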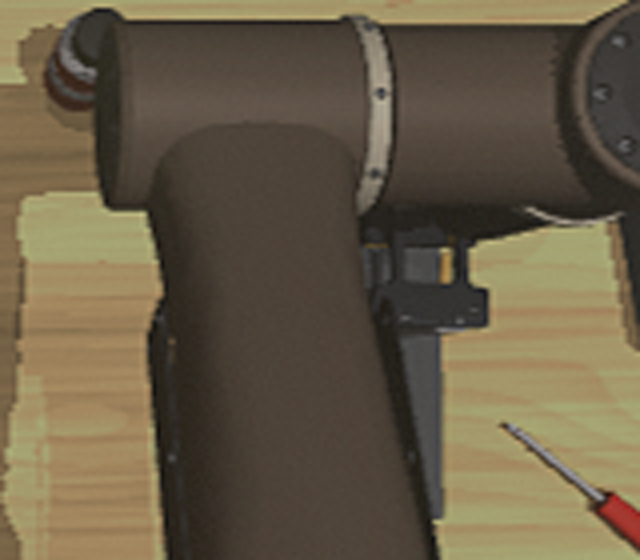

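```bash
python3 - <<'E'
from h import *
from plan import *
from station import grab_frame
f=load("s2.npz")
crop(f,175,250,110,110,7,"s2b.png")
p,R,s=cur();print(p.round(4),s["qd"])
E
python3 d2.py 70 0 212
```

```text
[ 0.6169 -0.2103  0.196 ] [-0.00071034 -0.00183903 -0.00029393  0.00264898  0.00040157  0.00073705]
[ 0.0018  0.0036  0.0013  0.0025 -0.0027 -0.0002] tgt [ 0.6153 -0.2138  0.1942]
```

View pics/s2b.png

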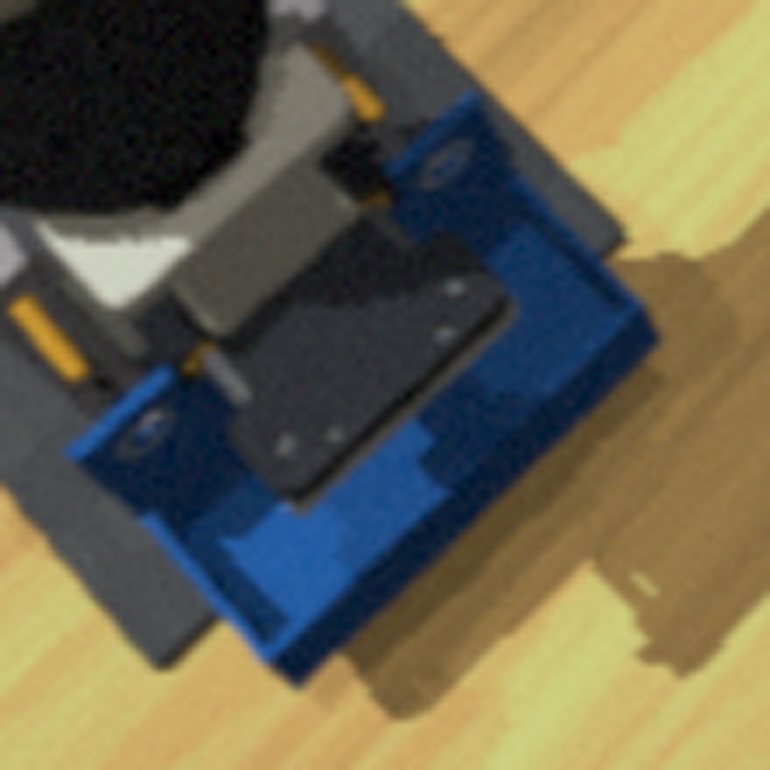

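```bash
cat > fit2.py <<'E'
from h import *
from plan import cur
un=lambda p,k,x0,y0:((p[0]+.5)/k-.5+x0,(p[1]+.5)/k-.5+y0)
def P4(P,v):
    from scipy.spatial.transform import Rotation as Ro
    R=Ro.from_euler("ZYX",[v[3],v[4] if len(v)>4 else 0,0]).as_matrix()
    return (np.array(P)/1000.)@R.T+v[:3]
def run(f,obs,st,tilt=False,v0=None):
    A=[a for a,_ in obs];B=np.array([b for _,b in obs])
    for n in ([4,5] if tilt else [4]):
        r=lambda v:(proj(f,P4(A,v))-B).ravel()
        q=least_squares(r,(v0 or [.64,-.21,.07,-.057,0])[:n],x_scale=.01,loss="soft_l1")
        print(q.x.round(4),"rms",np.sqrt((r(q.x)**2).mean()).round(2));print(r(q.x).reshape(-1,2).round(1).tolist())
        H=P4([[-35,60,95],[-35,-60,95],[-30,0,140]],q.x)
        c,s=np.cos(st[2]),np.sin(st[2]);d=H-[st[0],st[1],0]
        print("holes/tab in stand mm",(np.c_[c*d[:,0]+s*d[:,1],-s*d[:,0]+c*d[:,1],d[:,2]]*1000).round(1).tolist())
    return q.x
E
python3 - <<'E'
from fit2 import *
st=load("poses.npz")["st"];f=load("s2.npz");u=lambda x,y:un((x,y),7,175,250)
obs=[((-32.5,80,115),u(480,97)),((-32.5,-80,115),u(70,452)),((-30,60,95),u(448,164)),((-30,-60,95),u(145,433)),((35,80,45),u(641,307)),((35,80,0),u(660,344)),((35,-80,45),u(268,654)),((35,-80,0),u(298,687))]
run(f,obs,st,True)
p,R,s=cur();print((p-[st[0],st[1],0])*1000)
c,n=np.cos(st[2]),np.sin(st[2]);d=p-[st[0],st[1],0];print("tcp stand",c*d[0]+n*d[1],-n*d[0]+c*d[1],p[2])
E
```

```text
[ 0.642  -0.2081  0.0638 -0.0625] rms 0.38
[[-0.3, 0.0], [0.4, 0.1], [-0.2, 0.2], [0.5, -0.6], [0.4, -0.3], [0.0, -0.1], [-0.6, 0.8], [-0.2, -0.1]]
holes/tab in stand mm [[61.6, 64.7, 158.8], [60.9, -55.3, 158.8], [66.3, 4.7, 203.8]]
[ 0.642  -0.2081  0.0636 -0.0625 -0.0017] rms 0.38
[[-0.3, 0.0], [0.4, 0.1], [-0.2, 0.2], [0.5, -0.6], [0.3, -0.3], [0.0, -0.0], [-0.6, 0.8], [-0.2, -0.1]]
holes/tab in stand mm [[61.4, 64.7, 158.5], [60.8, -55.3, 158.5], [66.0, 4.7, 203.5]]
[ 71.27036532  -3.16160943 195.98205588]
tcp stand 0.07133497508991996 0.0008843509619176296 0.19598205588463768
```

```bash
python3 d2.py 51 -0.3 207.5
```

```text
[ 0.0062  0.0038  0.0204  0.0025 -0.0027 -0.0002] tgt [ 0.5964 -0.213   0.1897]
```

```bash
python3 -m crank '[[0.003,0.0038,0.005,0.0025,-0.0027,0,0],[0.006,0.0038,0.012,0.0025,-0.0027,0,0],[0.006,0.0038,0.0204,0.0025,-0.0027,0,0],[0.006,0.0038,0.0204,0.0025,-0.0027,0,0],[0.006,0.0038,0.0204,0.0025,-0.0027,0,0]]'
python3 d2.py 51 -0.3 207.5
python3 - <<'E'
from h import *
from station import grab_frame
f=grab_frame("scene");np.savez("s3.npz",**f);crop(f,165,240,110,110,7,"s3.png")
E
python3 d2.py 51 -0.3 207.5
```

```text
t: 7.05
eef_pos: [0.5963, -0.2139, 0.1903]
ee_rot: [2.592, 1.57, -0.608]
force: [0.7, -0.2, -3.2]
width: 0.0095
[ 0.0006 -0.0009  0.     -0.001  -0.0007 -0.0004] tgt [ 0.5964 -0.213   0.1897]
[ 0.0005 -0.0009  0.0001 -0.001  -0.0006 -0.0004] tgt [ 0.5964 -0.213   0.1897]
```

View pics/s3.png

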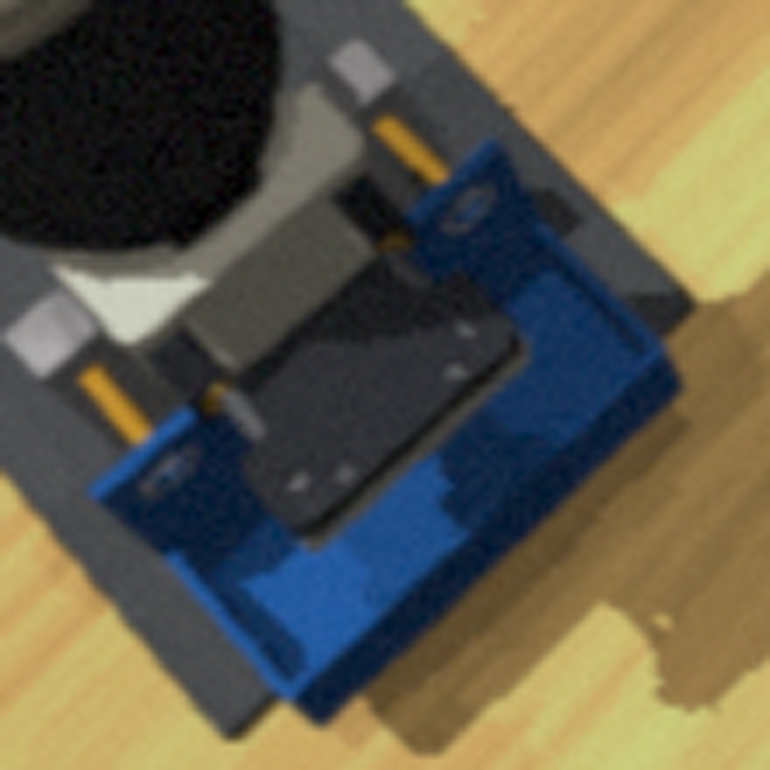

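```bash
python3 d2.py 35 -0.1 203.2;python3 d2.py 15 -0.1 197.9;python3 d2.py 5.5 -0.1 195
```

```text
[ 0.0048 -0.0011  0.0161 -0.001  -0.0006 -0.0004] tgt [ 0.5804 -0.2119  0.1854]
[ 0.0101 -0.0011  0.0361 -0.001  -0.0006 -0.0004] tgt [ 0.5604 -0.2107  0.1801]
[ 0.013  -0.001   0.0456 -0.001  -0.0006 -0.0004] tgt [ 0.5509 -0.2102  0.1772]
```

```bash
python3 -m crank '[[0.0015,-0.0005,0.004,-0.001,-0.0006,-0.0004,0],[0.0026,-0.001,0.008,-0.001,-0.0006,-0.0004,0],[0.0037,-0.001,0.012,-0.001,-0.0006,-0.0004,0],[0.0048,-0.001,0.016,-0.001,-0.0006,-0.0004,0],[0.0048,-0.001,0.016,-0.001,-0.0006,-0.0004,0]]'
python3 d2.py 35 -0.1 203.2
python3 - <<'E'
from h import *
from station import grab_frame
f=grab_frame("scene");np.savez("s4.npz",**f);crop(f,165,240,110,110,7,"s4.png")
E
```

```text
t: 7.72
eef_pos: [0.5799, -0.2119, 0.1851]
ee_rot: [-0.193, 1.57, 2.892]
force: [1.0, -0.5, -3.6]
width: 0.0097
[-0.0003 -0.0001 -0.0005 -0.0001  0.0007  0.0001] tgt [ 0.5804 -0.2119  0.1854]
```

View pics/s4.png

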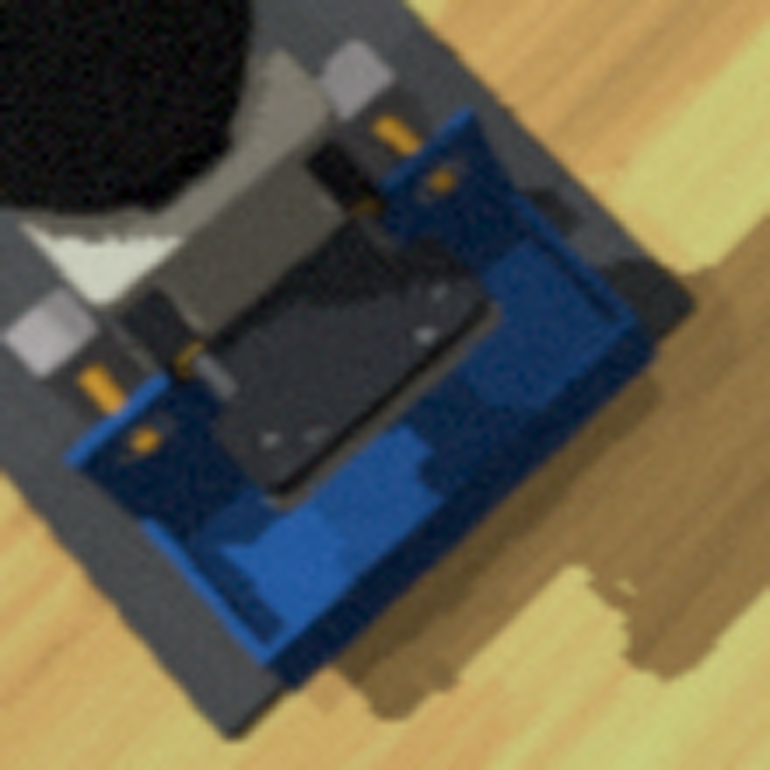

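Both pin tips now show through the holes, at crop (440,180) and (145,440), and no force has built up. I'll keep going along the pin axis.

```bash
python3 d2.py 12 -0.1 196.6; python3 -m crank '[[0.0010,0,0.004,0,0.0007,0,0],[0.0022,0,0.008,0,0.0007,0,0],[0.0033,0,0.012,0,0.0007,0,0],[0.0044,0,0.016,0,0.0007,0,0],[0.0052,0,0.0195,0,0.0007,0,0],[0.0052,0,0.0195,0,0.0007,0,0]]'
python3 d2.py 5 -0.1 195;python3 d2.py 3 -0.1 192.3
```

```text
[ 0.0064 -0.0001  0.0227 -0.0001  0.0005  0.0001] tgt [ 0.5574 -0.2106  0.1788]
t: 8.52
eef_pos: [0.5605, -0.2108, 0.18]
ee_rot: [-2.02, 1.571, 1.065]
force: [0.7, -0.2, -3.9]
width: 0.0098
[ 0.0028 -0.      0.0101 -0.0001 -0.0001  0.0001] tgt [ 0.5504 -0.2102  0.1772]
[ 0.0055 -0.      0.0121 -0.0001 -0.0001  0.0001] tgt [ 0.5484 -0.2101  0.1745]
```

```bash
python3 -m crank '[[0.0009,0,0.003,0,0,0,0],[0.0018,0,0.006,0,0,0,0],[0.0025,0,0.009,0,0,0,0],[0.0028,0,0.0105,0,0,0,0],[0.0028,0,0.0105,0,0,0,0]]'
python3 d2.py 5 -0.1 195
```

```text
t: 9.15
eef_pos: [0.5512, -0.2102, 0.1773]
ee_rot: [-3.139, 1.569, -0.054]
force: [4.7, -1.4, -6.6]
width: 0.0099
[ 0.0001 -0.      0.0008  0.0002 -0.002   0.    ] tgt [ 0.5504 -0.2102  0.1772]
```

```bash
python3 -m crank '[[0.001,0,0,0,0,0,0],[0.002,0,0,0,0,0,0],[0.003,0,0,0,0,0,0],[0.003,0,0,0,0,0,0]]'
python3 d2.py 5 -0.1 195
python3 - <<'E'
from h import *
from station import grab_frame
f=grab_frame("scene");np.savez("s5.npz",**f);crop(f,155,230,110,110,7,"s5.png")
E
```

```text
t: 9.65
eef_pos: [0.5512, -0.2104, 0.175]
ee_rot: [2.958, 1.569, -0.24]
force: [5.1, 1.2, 3.7]
width: 0.0097
[-0.0022 -0.0001  0.0008  0.0004 -0.0022 -0.0004] tgt [ 0.5504 -0.2102  0.1772]
```

View pics/s5.png

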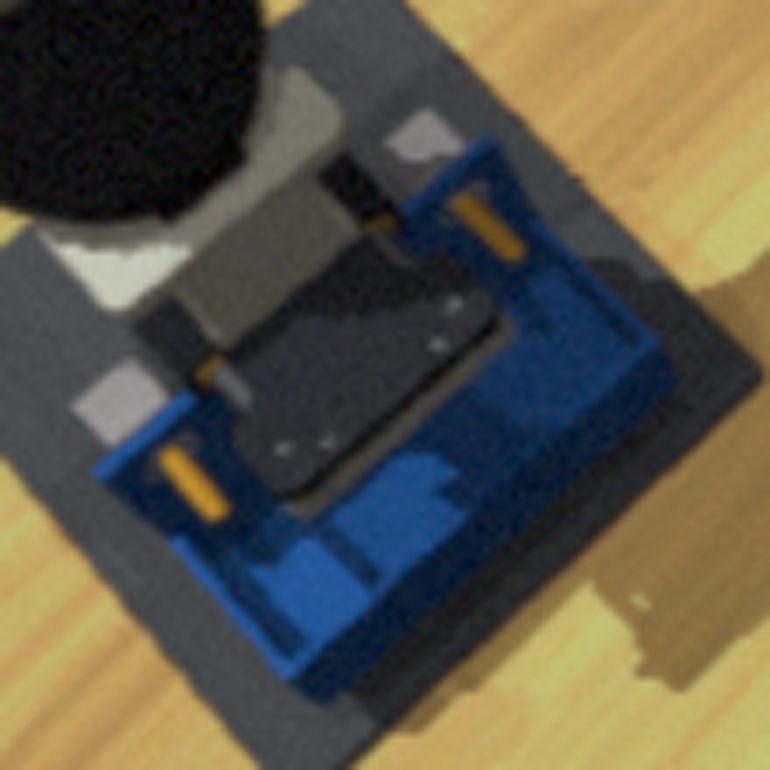

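```bash
python3 -m crank '[[0,0,0,0,0,0,0.15],[0,0,0,0,0,0,0.3],[0,0,0,0,0,0,0.5],[0,0,0,0,0,0,0.5],[0,0,0,0,0,0,0.5],[0,0,0,0,0,0,0.5]]'
python3 -m crank '[[-0.02,0,0,0,0,0,0.5],[-0.06,0,0,0,0,0,0.5],[-0.1,0,0,0,0,0,0.5],[-0.1,0,0,0,0,0,0.5],[-0.1,0,0,0,0,0,0.5]]'
python3 - <<'E'
from h import *
from station import grab_frame
f=grab_frame("scene");np.savez("s6.npz",**f);crop(f,130,210,140,140,5,"s6.png")
E
```

```text
t: 10.45
eef_pos: [0.5502, -0.2102, 0.174]
ee_rot: [-0.615, 1.571, 2.47]
force: [-0.0, -0.1, 0.0]
width: 0.0434
t: 11.08
eef_pos: [0.55, -0.21, 0.2738]
ee_rot: [-1.413, 1.57, 1.671]
force: [0.0, -0.5, -0.6]
width: 0.044
```

View pics/s6.png

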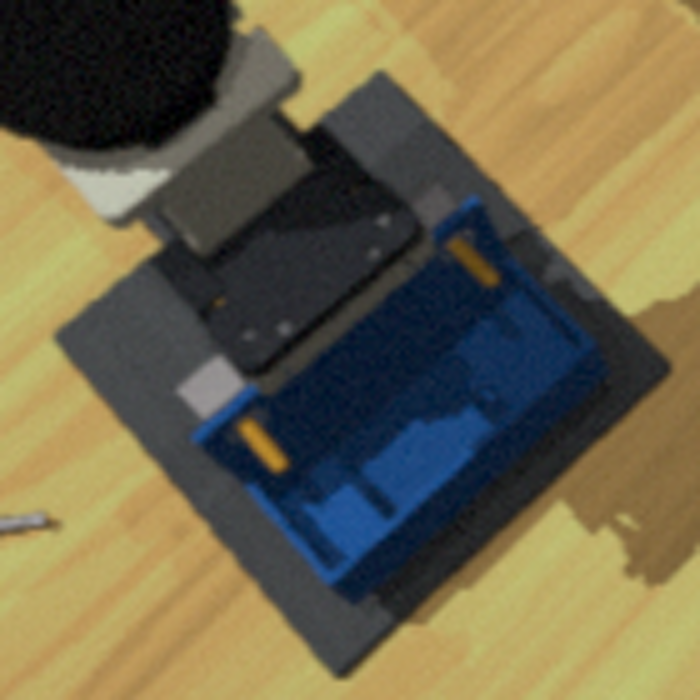

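```bash
cat > d3.py <<'E'
from plan import *
import sys
st=load("poses.npz")["st"];c,s=np.cos(st[2]),np.sin(st[2])
a=np.array(list(map(float,sys.argv[1:4])))/1000
p=[st[0]+c*a[0]-s*a[1],st[1]+s*a[0]+c*a[1],a[2]]
for k in (np.pi/2,-np.pi/2):print(delta(p,Rdown(st[2]+k)),np.round(p,4))
E
python3 d3.py -133 -58 270; python3 -c "
from plan import *
print(cur()[2]['q'])"
```

```text
[ 3.3000e-03  5.5300e-02  1.3730e-01  1.5705e+00  1.4000e-03 -7.0000e-04] [ 0.4095 -0.2575  0.27  ]
[ 3.300e-03  5.530e-02  1.373e-01 -1.571e+00  7.000e-04  1.400e-03] [ 0.4095 -0.2575  0.27  ]
[-3.33818282e-02  1.91349672e-01 -1.11107777e-01 -5.34385899e-04
 -1.26964531e+00 -2.34359885e-02]
```

```bash
python3 -m crank '[[0.003,0.055,0.137,1.5705,0,0,0],[0.003,0.055,0.137,1.5705,0,0,0],[0.003,0.055,0.137,1.5705,0,0,0],[0.003,0.055,0.137,1.5705,0,0,0],[0.003,0.055,0.137,1.5705,0,0,0],[0.003,0.055,0.137,1.5705,0,0,0],[0.003,0.055,0.137,1.5705,0,0,0],[0.003,0.055,0.137,1.5705,0,0,0],[0.003,0.055,0.137,1.5705,0,0,0],[0.003,0.055,0.137,1.5705,0,0,0]]' 20
python3 d3.py -133 -58 68|head -1
python3 - <<'E'
from h import *
from station import grab_frame
f=grab_frame("scene");crop(f,110,190,160,140,5,"s7.png")
g=grab_frame("top");crop(g,360,160,160,140,5,"t7.png")
E
```

```text
t: 12.38
eef_pos: [0.4099, -0.2572, 0.2701]
ee_rot: [1.329, 1.569, 2.844]
force: [0.2, -0.4, 0.1]
width: 0.0003
[ 0.2021 -0.     -0.0003  0.0008  0.0004 -0.0018] [ 0.4095 -0.2575  0.068 ]
```

View pics/s7.png

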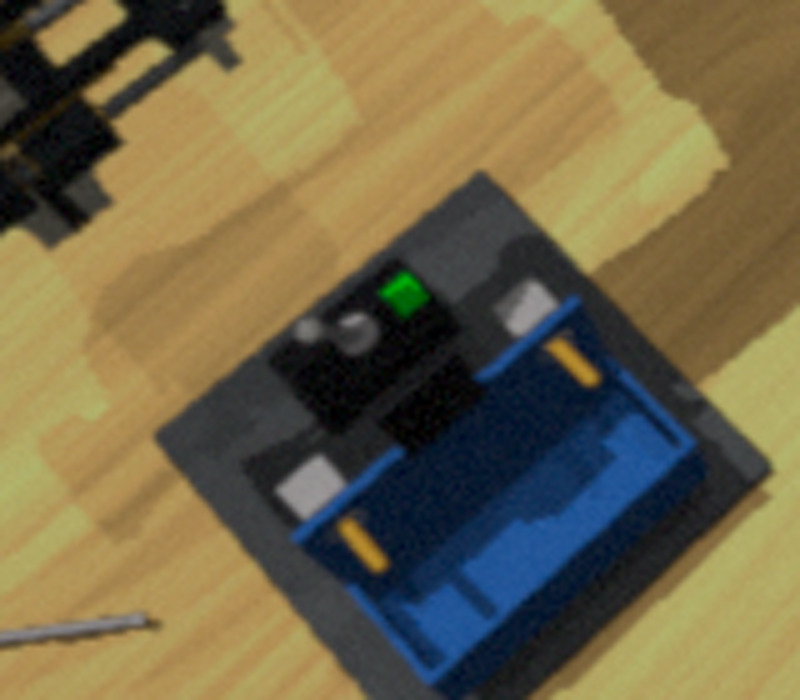

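View pics/t7.png

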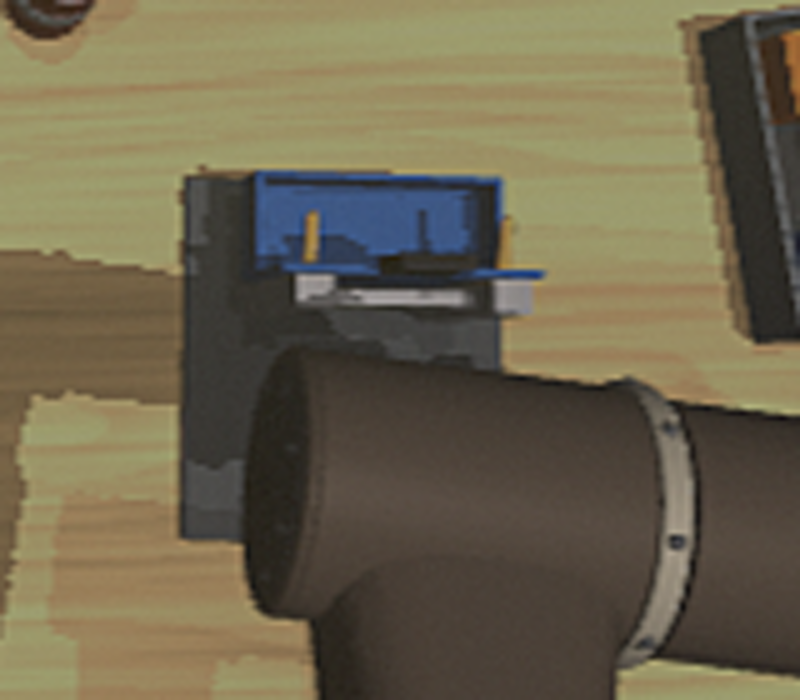

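```bash
python3 -m crank '[[0.05,0,0,0,0,0,0],[0.1,0,0,0,0,0,0],[0.15,0,0,0,0,-0.0018,0],[0.18,0,0,0,0,-0.0018,0],[0.2,0,0,0,0,-0.0018,0],[0.2,0,0,0,0,-0.0018,0],[0.2,0,0,0,0,-0.0018,0]]'
python3 d3.py -133 -58 68|head -1
python3 d3.py -133 -14 68|head -1
python3 - <<'E'
from h import *
from station import grab_frame
f=grab_frame("scene");crop(f,110,190,160,140,5,"s8.png")
E
```

```text
t: 13.35
eef_pos: [0.4109, -0.2575, 0.0718]
ee_rot: [-1.658, 1.568, -0.143]
force: [0.2, -0.1, 0.4]
width: 0.0003
[ 0.0038  0.0014 -0.      0.0011 -0.0002  0.0025] [ 0.4095 -0.2575  0.068 ]
[ 0.0037  0.0014  0.044   0.0011 -0.0002  0.0025] [ 0.412  -0.2135  0.068 ]
```

View pics/s8.png

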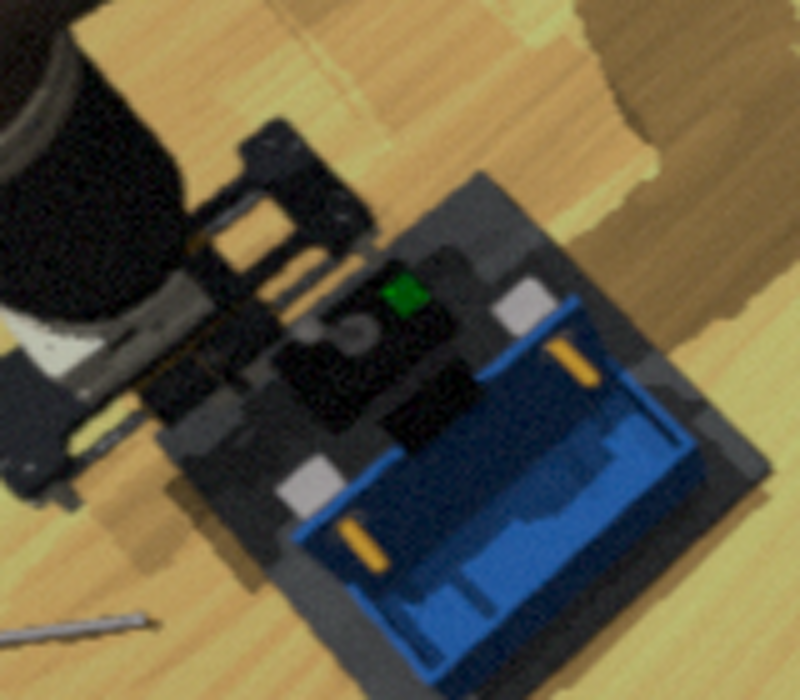

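```bash
python3 -m crank '[[0.003,0.001,0.006,0,0,0,0],[0.003,0.001,0.014,0,0,0,0],[0.003,0.001,0.022,0,0,0,0],[0.003,0.001,0.03,0,0,0,0],[0.003,0.001,0.037,0,0,0,0],[0.003,0.001,0.044,0,0,0,0],[0.003,0.001,0.044,0,0,0,0]]'
python3 - <<'E'
from h import *
from station import grab_frame
f=grab_frame("scene");crop(f,110,190,160,140,5,"s9.png")
E
```

```text
t: 14.28
eef_pos: [0.4119, -0.2128, 0.0681]
ee_rot: [-1.457, 1.569, 0.058]
force: [0.2, 0.1, 0.0]
width: 0.0004
```

View pics/s9.png

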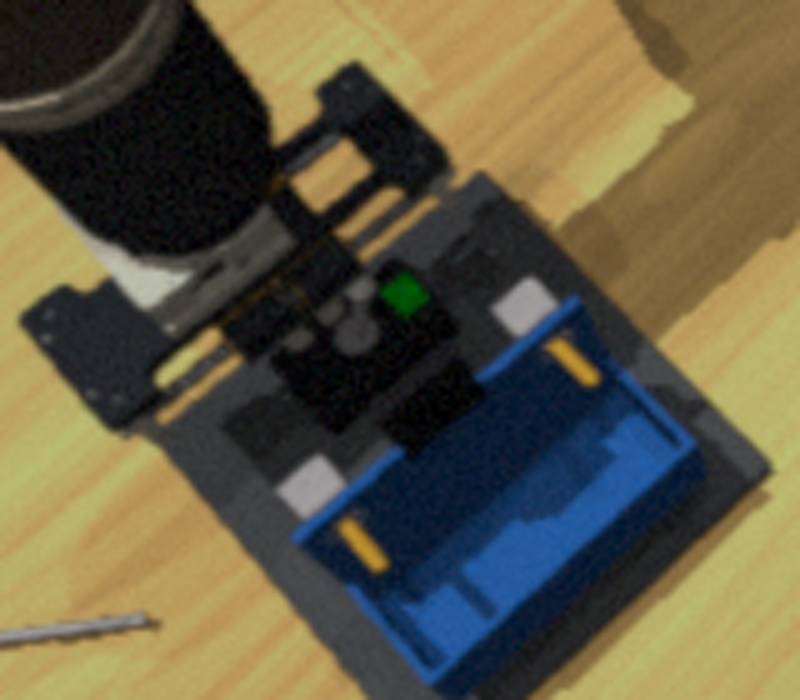

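```bash
python3 -m crank '[[0,0,-0.012,0,0,0,0],[0,0,-0.025,0,0,0,0],[-0.05,0,-0.025,0,0,0,0],[-0.1,0,-0.03,0,0,0,0],[-0.15,0,-0.08,0,0,0,0],[-0.2,0,-0.12,0,0,0,0],[-0.2,0.03,-0.18,0,0,0,0],[-0.2,0.03,-0.22,0,0,0,0],[-0.2,0.03,-0.22,0,0,0,0]]'
python3 - <<'E'
from h import *
from station import grab_frame
f=grab_frame("scene");np.savez("s10.npz",**f);crop(f,110,190,160,140,5,"s10.png");cv2.imwrite("pics/s10f.png",f["pixels"][:,:,::-1])
f=grab_frame("top");crop(f,320,100,200,180,4,"t10.png")
E
```

```text
t: 15.45
eef_pos: [0.3673, -0.4349, 0.2672]
ee_rot: [-1.002, 1.57, 0.507]
force: [-0.6, 0.5, -0.5]
width: 0.0002
```

View pics/s10.png

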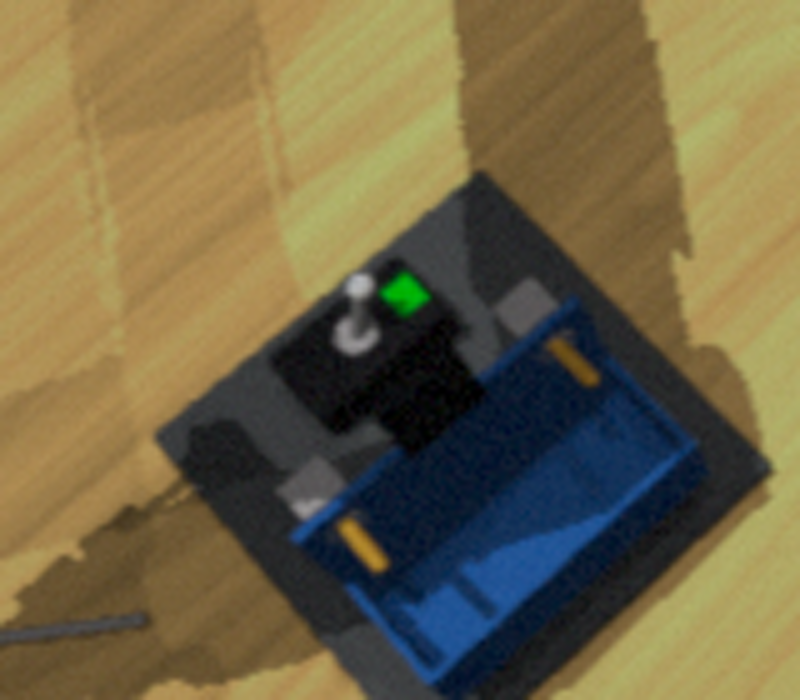

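View pics/t10.png

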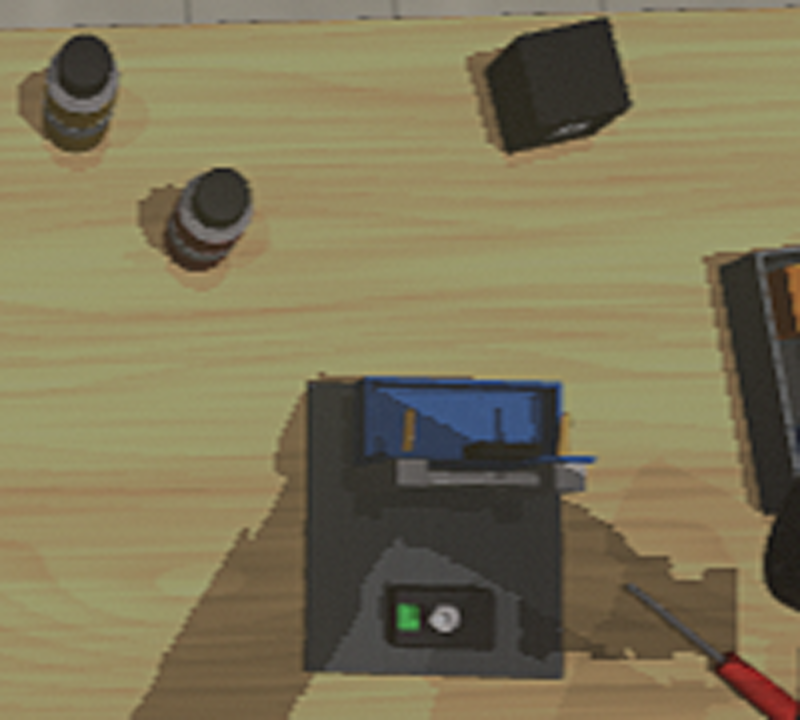

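View pics/s10f.png

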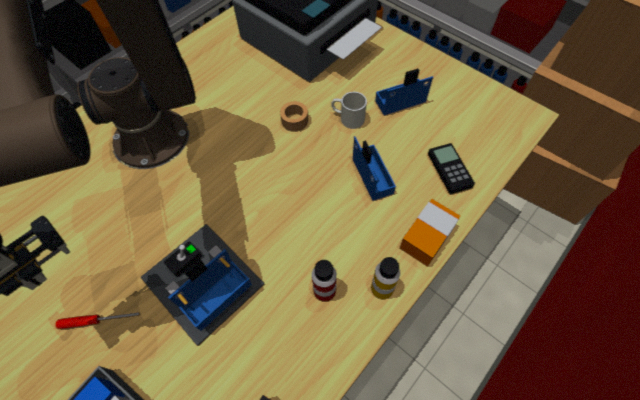

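```bash
python3 - <<'E'
from fit1 import *
v=load("poses.npz")["st"]
for y in(16.4,0,-16.4):
  P=pose([(-125,y,78.7 if y else 82)],v);print(y,(proj(s,P)-[110,190])*5+2,(proj(t,P)-[320,100])*4+1.5)
E
```

```text
16.4 [[361.87788435 287.11532393]] [[437.15669285 619.05137169]]
0 [[333.60597408 306.0118068 ]] [[458.5539224  619.79122646]]
-16.4 [[309.08472786 330.10239798]] [[477.61277557 620.18057682]]
```

```bash
python3 - <<'E'
from fit1 import *
v=load("poses.npz")["st"]
for x in(0,4):
  P=pose([(x+2.5,80,167),(x+2.5,-80,167),(x+70,80,97),(x+70,-80,97)],v);print(x,((proj(s,P)-[110,190])*5+2).round(0).tolist())
f=load("s10.npz");crop(f,160,240,100,100,7,"s10z.png")
P=pose([(2.5,80,167),(2.5,-80,167),(70,80,97),(70,-80,97)],v);print(((proj(s,P)-[160,240])*7+3).round(0).tolist())
E
```

```text
0 [[578.0, 298.0], [294.0, 541.0], [696.0, 444.0], [430.0, 687.0]]
4 [[583.0, 304.0], [299.0, 547.0], [702.0, 450.0], [435.0, 693.0]]
[[459.0, 68.0], [62.0, 408.0], [625.0, 272.0], [252.0, 611.0]]
```

View pics/s10z.png

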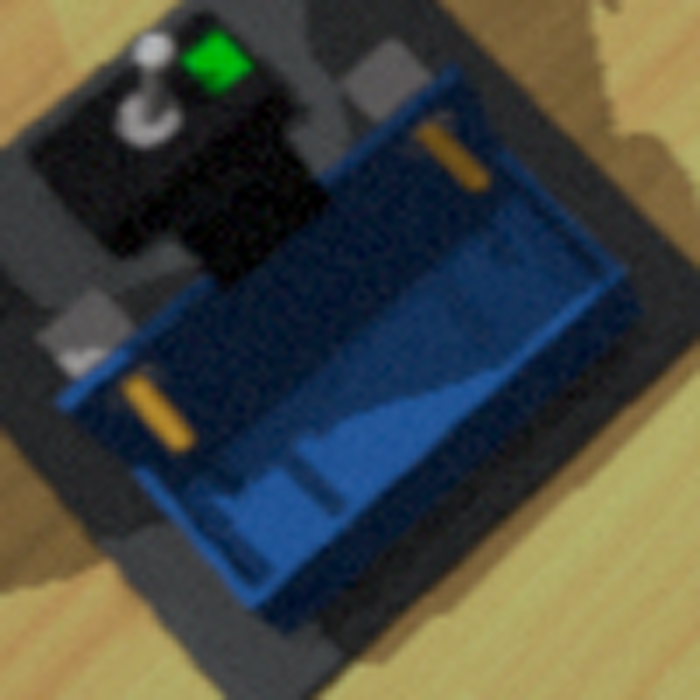

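The bin's corners match the fully seated prediction to within 1 px, and the toggle ball is where it should be when on. I'm handing it in.

```bash
python3 -c "
from station import *
print(job_done())"
```

```text
the job is handed in; nothing more can be done
None
```

The blue bin nearest the base is hung on the stand and released, and after that I flipped the toggle to the green mark. I handed the job in at about 15.5 s of the 54 s allowed.

- **Bin:** the last pictures show both brass pins through the holes. The corners match the fully seated pose to within about 1 px (2–3 mm), so the plate is back against the uprights as far as the camera can tell.
- **Toggle:** the ball is at (359,287) in the enlarged scene crop, against a predicted (362,287) for on.
- **Red can:** it is still standing, at the same place in the pictures as at the start.
- **Arm:** it is clear of everything, and the highest wrist force I saw was about 8 N, as the plate met the uprights.
- **Disagreement:** one single-camera check before insertion put the bin about 10 mm lower and 5 mm nearer the stand than the arm's own reading. The offset lay along the camera's line of sight, so I trusted the arm reading, and the insertion confirmed it.

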